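# Turn the mincer plate onto its pin and press it home

### The job

The mincer's barrel stands on the worktop with its mouth up, and its kidney plate lies loose on the knife and stud with its notch away from the barrel's pin. Push the plate round with a fingertip, either way, until the notch in its edge stands over the pin, then press it straight down until it is fully home in the mouth, and let go of it. Do not lift it off its stud, and leave the screw ring, the other plate and the rest of the things on the worktop where they are.

Things in the scene. Friction and masses are not known exactly. Their poses are not given: they have to be found in the camera images.
- barrel: Cast aluminium barrel of a meat mincer, standing fast on its back end, mouth up; it does not move. 116 mm across at the threaded mouth. Origin: centre of its underside; z up along its axis, +x along the filling throat, a side tube at 56 mm height that ends 106 mm from the axis and is 72 mm across there.
- mouth (a point): Centre of the barrel's mouth, level with its rim, 130 mm above the worktop. In the mouth is a bore 103 mm across and 8 mm deep, with a flat ledge at z = 122 mm on which the plate lies when it is home.
- pin_top (a point): Tip of the steel pin that stands in the edge of the mouth on the side away from the throat (barrel -x): 9 mm thick, centred 50.5 mm from the axis, tip at z = 132 mm, 2 mm above the rim. Its tip is a half ball and guides the notch over it when the notch is up to about 3 mm off.
- plate: Loose steel kidney plate, a flat disc 100 mm across, 10 mm thick, 0.4 kg, with one notch in its rim. Origin: centre of its underside; +x points to the notch, z up. At the start it lies level, underside at z = 133.5 mm, 1.5 mm above the pin, its notch at least 0.6 rad from the pin either way round. Home, its underside is at z = 122 mm; it gets there only with the notch over the pin.
- notch (a point): Middle of the plate's notch at the level of its upper face, 50.5 mm from the plate's centre along its +x. The notch is open to the rim, 11 mm wide and 5.5 mm deep.
- plate_face (a point): Centre of the plate's upper face, 10 mm above its origin: z = 143.5 mm at the start, 132 mm (level with the pin's tip) when home. Here is the 13 mm centre hole in a hub 26 mm across; it sits on an 11 mm stud that ends 3 mm below the upper face, so a shut gripper pressing here bears on the hub.
- window_a (a point): Middle of the kidney-shaped window on the plate's +y side, at the upper face, 29 mm from the centre. The window goes right through, from 13 to 45 mm from the centre (32 mm wide), and curves round the centre; its ends are straight radial sides 0.24 rad from the plate's x axis, with corners rounded to 5 mm.
- window_b (a point): The same for the window on the plate's -y side. Between the windows two webs, towards +x and -x, 14 mm across at the 29 mm radius, tie the hub to the rim. A fingertip put 5 to 8 mm deep into a window (the knife is 10 mm down) and moved in a circle round the centre pushes a web and turns the plate, which takes under 3 N.
- feed_screw (a joint): How far the feed screw, with the knife and stud that carry the plate, has been pushed down into the barrel, in m: 0 at the start, 0.0115 to 0.0120 with the plate home (0.0135 is its end stop). A tight shaft seal holds it wherever it is left: it does not spring back, and moving it down takes 10 to 13 N on the plate.
- screw_ring: Aluminium screw ring of the mincer with six lugs, 146 mm across the lugs, 30 mm high, lying on the chopping board. Origin: centre of its underside. Bystander: leave.
- fine_plate: The mincer's other plate, same size as the kidney plate but with many small holes and no windows, lying on the chopping board. Origin: centre of its underside. Bystander: leave.
- pusher: White plastic pusher, standing on its 70 mm wide head, 145 mm high, shaft 45 mm thick. Origin: centre of its underside. Bystander: leave.
- mug_tea: Green and cream mug, 86 mm wide, 121 mm with its handle, 99 mm high. Origin: centre of its underside. Bystander: leave.
- lemon: Lemon, 78 x 55 x 56 mm. Origin: centre of its underside. Bystander: leave.
- teaspoon: Steel teaspoon, 138 mm long, lying in front. Origin: its middle, at the underside. Bystander: leave.
- onion: Red onion, 84 mm across, 82 mm high, beyond the chopping board. Origin: centre of its underside. Bystander: leave.
Things that resemble listed ones, but are neither listed nor needed, are in the scene too. What is shaped like the plate but blue is not meant.

How it is judged:
By the outcome, as a careful person would: the job done as asked, in the order asked, and still so for the second after the job is handed in, with the robot touching nothing.
It also fails if it takes over 64 s, if anything falls off the work surface, if the arm or the gripper's body presses on something with over 40 N, if the wrist force passes 120 N, or if a joint passes its speed limit or range.

### The arm

A 7-joint arm with a two-finger parallel gripper is mounted at the origin on a cart in front of the work surface, level with it; the furniture and walls round the work are solid. World frame = base frame: x ahead of the robot, y to its left, z up, the work surface at z = 0. Lengths are in m, angles in rad, forces in N, time in s.
With the tool pointing down it reaches from about 0.4 to 0.85 m from the base axis. Payload 6.9 kg.
Tool frame: the origin (TCP) lies at the centre of the arm's flange, where the gripper is bolted on; the fingertips stand 173 mm ahead of it and the grasp point (between the pads) lies 155 mm ahead of it (r.tcp_to_grasp is the distance from the TCP to the grasp point, in m); z points along the fingers, y is the line along which they close (so a half turn about z gives the same grasp; the last joint's range is limited). The gripper opens to 85 mm and grips with 20 to 120 N. Pads are 22 mm wide; open, the fingers measure 114 mm over their backs; the gripper's body (76 mm by 85 mm) begins 54 mm behind the grasp point. The pads swing forward as they close: fully open they stand 13 mm farther back than shut.
Start: joints at [1.312, 0.507, -0.238, 1.5, 0.126, 1.149, -0.155], TCP at [0.223, -0.584, 0.405] pointing down, gripper open.
Joint ranges: [-3.08, 3.08], [-0.24, 2.05], [-1.43, 1.35], [0, 2.5], [-1.52, 4.66], [0.17, 1.96], [-2.89, 2.89]. Speed limits (rad/s): [2.39, 2.39, 3.14, 3.14, 3.14, 3.14, 3.14].

### API

Orientations are given as a unit quaternion [x, y, z, w].
In Python, from workcell import r, snapshot gives the robot as it stands.
- The arm moves only by the tool move_arm, never from a script. Its argument "increments" is a list of rows, each a list of 5 numbers: the opening, from 0 (shut) to 1 (fully open), then the shift along the tool's x, y, z as a fraction of full scale, then the turn about the tool's z as a fraction of full scale. In form: [[jaw, tx, ty, tz, roll], ...]. A call has 1 to 10 rows; each row shifts and turns the commanded pose from where the row before left it, along the tool's axes as they then stand; what a row does not reach is not made up. Full scale, the value 1, is 0.025 m for a shift and 5 degrees for a turn. A row lasts 1/8 s, in which the tool goes at most 62.5 mm and 10.7 degrees, less where a joint would pass 70% of its speed; a pose out of reach is approached as far as the arm can. A call with a number of a shift or a turn outside -1 to 1 is refused whole. A call with a gripper value outside its range is refused whole. The fingers move at their own pace and stop on an object; "grip_force" is the grip in N (left out, the last holds). Time passes only in rows, so rows that do not move let the fingers close. It gives the time, the measured TCP pose, the force, the opening and the grip force at its end, in the units of the state.
- r.read_state(): the state, without advancing time (a new reading comes with each control period).
- snapshot(name): name is "scene" or "side" or "wrist"; returns a dict with "color" (400x640x3 uint8, red, green, blue), "range_z" (400x640 float32, m along the optical axis (not along the pixel's ray), 0 where there is no reading), "fov_y" (degrees; the focal length in pixels is half the picture's height over the tangent of half this angle, whatever the lens; pixels are square), "cx", "cy" (the principal point, pixels), "R" (3x3) and "t" (3): a world point X has camera coordinates R X + t. Camera axes: x right, y down, z forward; pixel columns grow to the right and rows downward; lengths in m; the calibration is good to about 2 mm. A picture is of the moment at which its call begins.
- r.sign_off(): hands the job in; it is judged then, once.
The state is a dict: "t": time; "joint_pos": joint angles; "joint_velocities": joint speeds; "joint_efforts": joint torques, N m; "ee_pos": TCP position; "eef_rot": TCP orientation; "ft_force": force on the tool from outside, world axes, zero at the start; "wrist_torque": the same for the moment, N m; "grip_width": finger opening in m; "grasp_force": force on a finger pad.
Only numpy, scipy, OpenCV 4.12 (cv2) and the standard library are available. Lean on these libraries where they do the work, as an engineer would, in place of code of your own. Each camera call takes 0.05 s, during which the arm holds its last target. There are 200 camera calls.

## Working session

There is one attempt and no reset: what is moved stays moved. The work goes in short steps, Python scripts to look and compute and a tool call to move; the robot and the scene stay as the last step left them, time stands still between calls to the robot, and variables do not carry over. Pictures are saved under pics/ and viewed, at most 10 in all, crops included, and the job is handed in when it is done.

Besides the shell and the picture viewer there is one more tool, called after "Request:" as a command line: name --pt "numbers of a row" for each row, then --argument value for the rest. move_arm: Moves the arm, as the interface text tells. Shift numbers are shares of 0.025 m and turn numbers shares of 5 degrees, none past 1 either way. Its arguments: {"type":"object","properties":{"increments":{"type":"array","items":{"type":"array","items":{"type":"number","minimum":-1,"maximum":1}}},"grip_force":{"type":"number"}},"required":["increments"]}

```bash
mkdir -p pics; ls; cat > h.py <<'E'
import numpy as np, cv2
from workcell import r, snapshot
def save(s,f,crop=None,k=1):
    im=s["color"][:,:,::-1]
    if crop: im=im[crop[1]:crop[3],crop[0]:crop[2]]
    cv2.imwrite("pics/"+f,cv2.resize(im,None,fx=k,fy=k,interpolation=cv2.INTER_CUBIC))
def foc(s): return 200/np.tan(np.radians(s["fov_y"])/2)
def cloud(s):
    f=foc(s); v,u=np.mgrid[:400,:640]; z=s["range_z"]
    P=np.stack([(u-s["cx"])/f*z,(v-s["cy"])/f*z,z],-1)
    return (P-s["t"])@s["R"]
def onz(s,u,v,h):
    d=np.array([(u-s["cx"])/foc(s),(v-s["cy"])/foc(s),1])@s["R"]; c=-s["R"].T@s["t"]
    return c+d*(h-c[2])/d[2]
E
python3 - <<'E'
from h import *
a=snapshot("scene");b=snapshot("side")
im=np.vstack([a["color"],b["color"]])[:,:,::-1]
cv2.imwrite("pics/1.png",cv2.resize(im,None,fx=.75,fy=.75))
np.save("a.npy",a,allow_pickle=True);np.save("b.npy",b,allow_pickle=True)
for s in(a,b): print(s["fov_y"],-s["R"].T@s["t"])
print(r.read_state())
E
```

```text
pics
52.141148099259865 [-0.1214895   0.52707554  0.79111914]
46.837920035875754 [-0.09746488  1.26802587  0.77609987]
{'t': 0.1, 'joint_pos': array([ 1.3115014 ,  0.5082592 , -0.23751639,  1.50101777,  0.1256753 ,
        1.14887583, -0.15478976]), 'joint_velocities': array([-0.00018151,  0.00071188, -0.00147666, -0.00272199,  0.00083392,
        0.00032061, -0.00024645]), 'joint_efforts': array([-5.12352563e-03, -6.21840978e+01, -2.19447099e+00, -2.50205451e+01,
        1.26005325e-02,  7.80707574e-03, -7.34370133e-05]), 'ee_pos': array([ 0.2228498 , -0.58374687,  0.40391768]), 'eef_rot': array([ 9.83411625e-01,  1.81386201e-01, -1.47050979e-04, -7.74333883e-04]), 'ft_force': array([-0.88586804,  0.12370458,  0.54787575]), 'wrist_torque': array([-0.01451133,  0.02140903, -0.04852541]), 'grasp_force': 0.0, 'grip_width': 0.08554877554316592}
```

View pics/1.png

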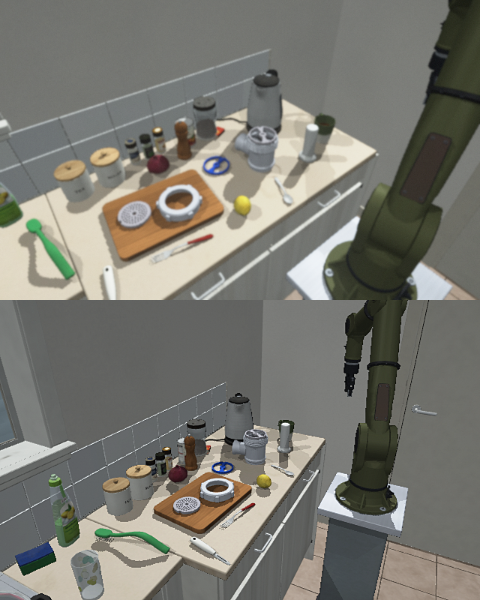

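The barrel is near scene pixel (349,180), with its throat towards the left. I'll enlarge it and measure the plate.

```bash
python3 - <<'E'
from h import *
a=np.load("a.npy",allow_pickle=True).item();b=np.load("b.npy",allow_pickle=True).item()
save(a,"2.png",(300,130,400,240),5)
for s,(u0,v0,u1,v1) in((a,(310,140,390,230)),(b,(310,170,370,230))):
    P=cloud(s)[v0:v1,u0:u1].reshape(-1,3); 
    for lo,hi in((.138,.150),(.124,.136)):
        Q=P[(P[:,2]>lo)&(P[:,2]<hi)]
        (c,rad)=cv2.minEnclosingCircle(Q[:,:2].astype(np.float32)); print(len(Q),np.median(Q,0),c,rad)
E
```

```text
512 [ 0.54083139 -0.09250743  0.14413806] (0.5803715586662292, -0.155915766954422) 0.13904255628585815
530 [ 0.54271477 -0.09774666  0.12993993] (0.5914186835289001, -0.15800973773002625) 0.1562451869249344
201 [ 0.52745442 -0.08130466  0.14290161] (0.5312017202377319, -0.08567307144403458) 0.054383065551519394
178 [ 0.5211312  -0.06632537  0.12973892] (0.5292407274246216, -0.08411004394292831) 0.059426456689834595
```

View pics/2.png

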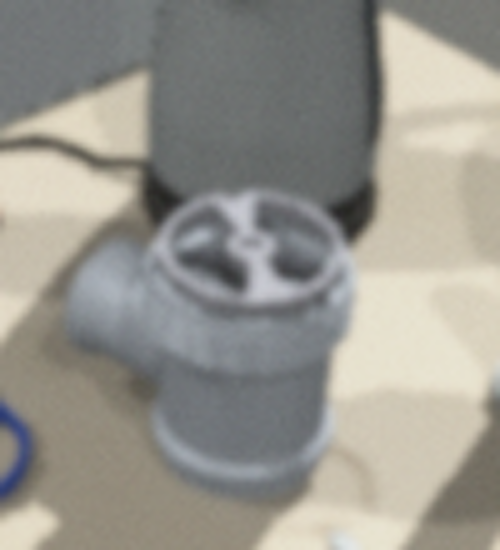

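```bash
python3 - <<'E'
from h import *
for n in "ab":
    s=np.load(n+".npy",allow_pickle=True).item()
    P=cloud(s).reshape(-1,3)
    for lo in (.16,.2,.24,.28,.32):
        Q=P[(P[:,2]>lo)&(P[:,2]<lo+.04)&(P[:,0]>.3)&(P[:,0]<1.)&(P[:,1]<.1)&(P[:,1]>-.6)]
        print(n,lo,len(Q),Q.min(0)[:2] if len(Q) else'',Q.max(0)[:2] if len(Q) else '', Q[np.argmin(np.hypot(Q[:,0]-.53,Q[:,1]+.085))] if len(Q) else '')
E
```

```text
a 0.16 2809 [ 0.64342734 -0.5994028 ] [0.90796649 0.09988537] [ 0.65936057 -0.21227078  0.16984329]
a 0.2 2620 [ 0.64728192 -0.59937202] [0.90824881 0.0994605 ] [ 0.66526444 -0.19077341  0.23096582]
a 0.24 2532 [ 0.66616324 -0.59891474] [0.90892143 0.09945447] [ 0.67426256 -0.22934475  0.24038507]
a 0.28 2201 [ 0.89496195 -0.59940394] [0.9095428  0.09987293] [ 0.89737938 -0.0882404   0.30029349]
a 0.32 2329 [ 0.89482873 -0.59900872] [0.90791242 0.09969342] [ 0.89537086 -0.09562843  0.35375245]
b 0.16 1465 [ 0.64418921 -0.59938804] [0.91047064 0.09962646] [ 0.64998339 -0.21826887  0.16830031]
b 0.2 1331 [ 0.64936459 -0.59943503] [0.9073143  0.09997775] [ 0.66770049 -0.18651063  0.22697155]
b 0.24 1143 [ 0.66784475 -0.59900628] [0.90952202 0.09963172] [ 0.67167849 -0.24337824  0.24147904]
b 0.28 1006 [ 0.89177679 -0.59942211] [0.90949633 0.09988411] [ 0.89642881 -0.08534885  0.31770317]
b 0.32 1037 [ 0.89238561 -0.59986828] [0.91081362 0.09987273] [ 0.89610852 -0.08612274  0.32879044]
```

Request:
move_arm --pt "0 1 -0.77 0 0" --pt "0 1 -0.77 0 0" --pt "0 1 -0.77 0 0" --pt "0 1 -0.77 0 0" --pt "0 1 -0.77 0 0" --pt "0 1 -0.77 0 0" --pt "0 1 -0.77 0 0" --pt "0 1 -0.77 0 0"

```text
t: 1.1
ee_pos: [0.3552, -0.3677, 0.4044]
eef_rot: [0.983, 0.181, -0.0, -0.0]
ft_force: [0.9, -0.5, -0.5]
grip_width: -0.0001
grasp_force: 0.0
```

Request:
move_arm --pt "0 1 -0.77 0 0" --pt "0 1 -0.77 0 0" --pt "0 1 -0.77 0 0" --pt "0 1 -0.77 0 0" --pt "0 1 -0.77 0 0" --pt "0 1 -0.77 0 0" --pt "0 1 -0.77 0 0" --pt "0 0 0 0 0"

```text
t: 2.1
ee_pos: [0.4713, -0.1779, 0.4045]
eef_rot: [0.983, 0.184, 0.0, -0.001]
ft_force: [-0.0, 0.2, 0.9]
grip_width: 0.0001
grasp_force: 0.0
```

```bash
python3 - <<'E'
from h import *
s=snapshot("wrist");save(s,"3.png");np.save("w.npy",s,allow_pickle=True)
print(-s["R"].T@s["t"],s["R"],s["fov_y"],r.read_state()["ee_pos"])
E
```

```text
[ 0.5405071  -0.15103599  0.37300889] [[ 3.59943690e-01 -9.32973732e-01 -7.45229138e-04]
 [-8.92243264e-01 -3.44462986e-01  2.91971248e-01]
 [-2.72658209e-01 -1.04428283e-01 -9.56426806e-01]] 58.41324110534086 [ 0.47050705 -0.17949701  0.4043959 ]
```

View pics/3.png

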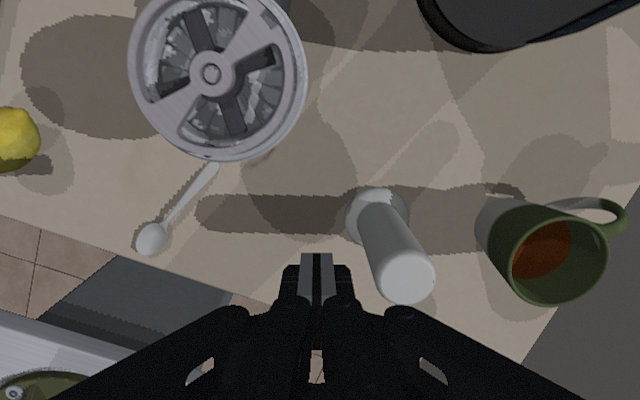

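```bash
python3 - <<'E'
from h import *
s=np.load("w.npy",allow_pickle=True).item();save(s,"4.png",(115,0,315,175),4)
print(onz(s,211,74,.1435))
E
```

```text
[ 0.52927846 -0.08713166  0.1435    ]
```

View pics/4.png

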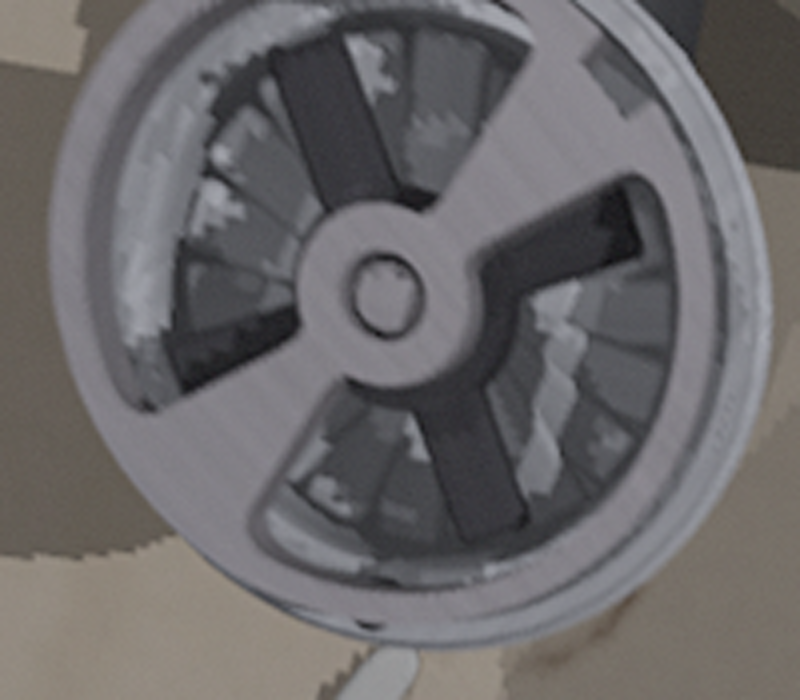

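The notch is at pixel (270.5,19) and the pin peeks out at about (207,155.5). The hub centre is at (212,74).

```bash
python3 - <<'E'
from h import *
s=np.load("w.npy",allow_pickle=True).item()
c=onz(s,115+386/4,295/4,.1405);c2=onz(s,115+386/4,292/4,.1435)
n=onz(s,270.5,18.75,.1435);p=onz(s,207,155.5,.131)
print(c,c2,n,p)
for q in(n,p): d=(q-c2)[:2];print(np.hypot(*d),np.degrees(np.arctan2(d[1],d[0])))
# throat direction from scene clouds
for m in "ab":
    P=cloud(np.load(m+".npy",allow_pickle=True).item()).reshape(-1,3)
    d=P[:,:2]-c2[:2];R=np.hypot(*d.T)
    Q=P[(R>.075)&(R<.112)&(P[:,2]>.075)&(P[:,2]<.1)]
    m_=Q.mean(0);print(len(Q),m_,np.degrees(np.arctan2(m_[1]-c2[1],m_[0]-c2[0])))
E
```

```text
[ 0.52938022 -0.08654132  0.1405    ] [ 0.52993363 -0.08725432  0.1435    ] [ 0.57066859 -0.1108553   0.1435    ] [ 0.47753756 -0.09567654  0.131     ]
0.047078058756193225 -30.08709692123695
0.05306865585422407 -170.86831125425635
150 [ 0.61906963 -0.05920582  0.08590118] 17.467267625844176
73 [ 0.61755448 -0.05812904  0.08439303] 18.38687460391555
```

```bash
cat >> h.py <<'E'
C=np.array([.530,-.0868])
def go(x,y,z=None):
    s=r.read_state();q=s["eef_rot"];from scipy.spatial.transform import Rotation as Ro
    M=Ro.from_quat(q).as_matrix();p=s["ee_pos"]
    d=M.T@(np.array([x,y,p[2] if z is None else z])-p)
    ax=np.degrees(np.arctan2(M[1,0],M[0,0]))
    v=p[:2]-C
    print("pos",p.round(4),"x-axis",ax.round(1),"rad",np.hypot(*v).round(4),"ang",np.degrees(np.arctan2(v[1],v[0])).round(1),"tiltz",M[:,2].round(3),"need (units)",(d/.025).round(2),"j",s["joint_pos"].round(2),"F",s["ft_force"].round(1),"t",s["t"])
E
python3 -c "
from h import *
go(.5575,-.0761,.3095)"
```

```text
pos [ 0.4705 -0.1795  0.4044] x-axis 21.0 rad 0.1101 ang -122.7 tiltz [-0.001  0.    -1.   ] need (units) [ 4.73 -2.61  3.8 ] j [ 0.59  0.33 -0.37  1.81  0.14  1.03 -1.04] F [ 0.2 -0.4  0.4] t 2.15
```

Request:
move_arm --pt "0 0.95 -0.52 0 0" --pt "0 0.95 -0.52 0 0" --pt "0 0.95 -0.52 0 0" --pt "0 0.94 -0.52 0 0" --pt "0 0.94 -0.52 0.5 0" --pt "0 0 0 1 0" --pt "0 0 0 0.5 0" --pt "0 0 0 0 0" --pt "0 0 0 0 0"

```text
t: 3.28
ee_pos: [0.5576, -0.0781, 0.3554]
eef_rot: [0.984, 0.181, 0.0, 0.0]
ft_force: [-0.1, -0.8, 0.3]
grip_width: 0.0002
grasp_force: 0.0
```

```bash
python3 - <<'E'
from h import *
go(.5575,-.0761,.3095)
s=snapshot("wrist");save(s,"5.png",(140,100,540,400),2)
tip=np.array([*r.read_state()["ee_pos"][:2],.1435])
f=foc(s);q=s["R"]@tip+s["t"];print("tip axis at plate level px",q[:2]/q[2]*f+[s["cx"],s["cy"]])
E
```

```text
pos [ 0.5576 -0.0781  0.3554] x-axis 20.8 rad 0.0289 ang 17.5 tiltz [ 0.001 -0.    -1.   ] need (units) [ 0.02 -0.08  1.84] j [ 0.35  0.47 -0.38  1.74  0.2   0.97 -1.32] F [-0.1 -0.8  0.3] t 3.275
tip axis at plate level px [315.78763309 238.56382725]
```

View pics/5.png

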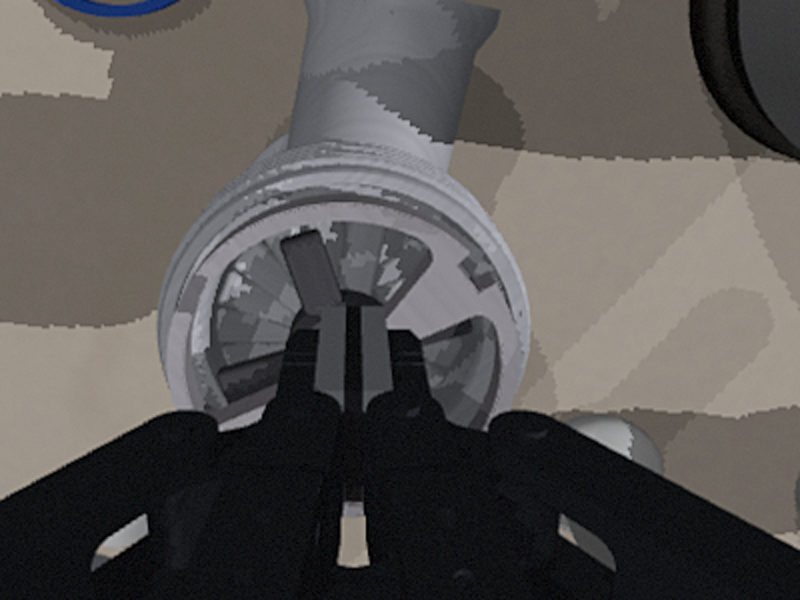

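Request:
move_arm --pt "0 0.02 -0.06 0.5 0" --pt "0 0 0 0.5 0" --pt "0 0 0 0.5 0" --pt "0 0 0 0.32 0" --pt "0 0 0 0 0" --pt "0 0 0 0 0"

```text
t: 4.08
ee_pos: [0.5576, -0.0758, 0.3094]
eef_rot: [0.983, 0.181, 0.0, 0.0]
ft_force: [-0.0, 0.1, 0.4]
grip_width: -0.0002
grasp_force: 0.0
```

```bash
python3 - <<'E'
from h import *
go(.5575,-.0761,.3095)
s=snapshot("wrist");np.save("w2.npy",s,allow_pickle=True)
P=cloud(s).reshape(-1,3);d=P[:,:2]-C;R=np.hypot(*d.T);a=np.degrees(np.arctan2(d[:,1],d[:,0]))
for lo,hi in((.065,.08),(.08,.095),(.095,.105)):
    m=(R>lo)&(R<hi)&(P[:,2]>.03)&(P[:,2]<.1)&(abs(a-15)<50)
    # axis: top ridge fit
    Q=P[m];A=a[m];w=Q[:,2]>Q[:,2].max()-.006
    print(m.sum(),A.min(),A.max(),A.mean(),Q[:,2].max(),A[w].mean())
E
```

```text
pos [ 0.5576 -0.0758  0.3094] x-axis 20.9 rad 0.0297 ang 21.7 tiltz [ 0.  0. -1.] need (units) [-0.01  0.01 -0.01] j [ 0.33  0.52 -0.36  1.8   0.23  0.87 -1.35] F [-0.   0.1  0.4] t 4.075
2750 -16.44138008163953 38.237050905006114 12.38305232614366 0.08809006070312025 10.91076038301469
2903 -10.98431789754774 33.132106147124766 11.85669298050502 0.09063626291046338 10.556922723023515
2261 -8.672879503691775 29.64684863007615 11.516427295465949 0.09315858463212645 10.447335779457818
```

Request:
move_arm --pt "0 -0.005 0.105 0 1" --pt "0 -0.005 0.105 0 1" --pt "0 -0.005 0.105 0 1" --pt "0 -0.005 0.105 0 1" --pt "0 -0.005 0.105 0 1" --pt "0 -0.005 0.105 0 1" --pt "0 -0.005 0.105 0 1" --pt "0 -0.005 0.105 0 1"

```text
t: 5.12
ee_pos: [0.5586, -0.0953, 0.3105]
eef_rot: [0.986, -0.167, 0.002, -0.001]
ft_force: [1.4, 3.5, 3.5]
grip_width: 0.0001
grasp_force: 2.7
```

```bash
python3 -c "
from h import *
go(.5575,-.0761,.3095)"
```

```text
pos [ 0.5586 -0.0953  0.3105] x-axis -19.2 rad 0.0298 ang -16.5 tiltz [ 0.004  0.001 -1.   ] need (units) [-0.29 -0.71  0.04] j [ 0.24  0.51 -0.17  1.79  0.11  0.85 -1.89] F [1.4 3.5 3.5] t 5.125
```

Request:
move_arm --pt "0 -0.005 0.105 0 1" --pt "0 -0.005 0.105 0 1" --pt "0 -0.005 0.105 0 1" --pt "0 -0.005 0.105 0 1" --pt "0 -0.005 0.105 0 1" --pt "0 -0.005 0.105 0 1" --pt "0 -0.005 0.105 0 1" --pt "0 -0.005 0.105 0 1" --pt "0 -0.005 0.105 0 1" --pt "0 -0.005 0.105 0 1"

```text
t: 6.38
ee_pos: [0.5409, -0.1148, 0.3104]
eef_rot: [0.823, -0.568, 0.002, -0.001]
ft_force: [2.2, -0.5, 2.3]
grip_width: -0.0002
grasp_force: 2.5
```

```bash
python3 -c "
from h import *
go(.5575,-.0761,.3095)
s=snapshot('wrist');save(s,'6.png',(140,100,540,400),2)"
```

```text
pos [ 0.5409 -0.1148  0.3104] x-axis -69.3 rad 0.0301 ang -68.7 tiltz [ 0.004 -0.001 -1.   ] need (units) [-1.21 -1.17  0.04] j [ 0.11  0.49  0.08  1.83 -0.05  0.82 -2.56] F [ 2.2 -0.5  2.3] t 6.375
```

View pics/6.png

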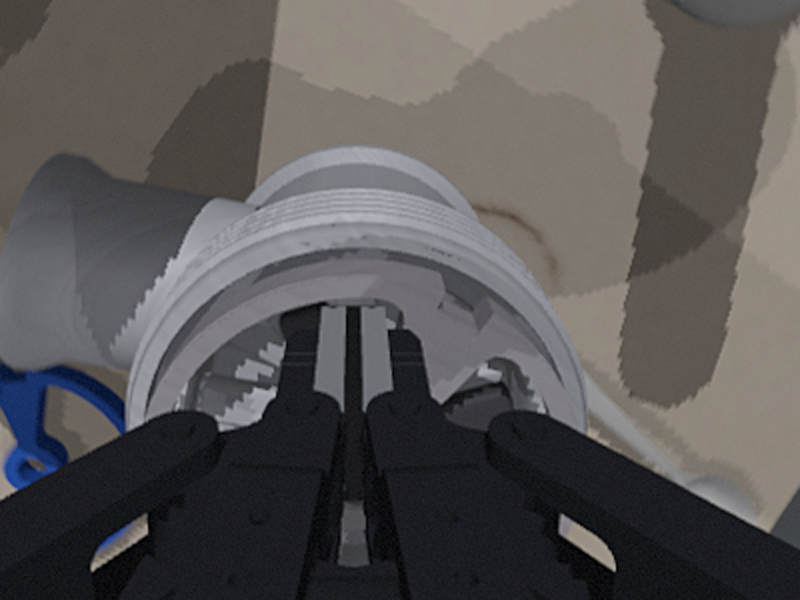

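Request:
move_arm --pt "0 -0.005 0.103 0 0" --pt "0 -0.013 0.102 0 0" --pt "0 -0.022 0.1 0 0" --pt "0 -0.031 0.098 0 0" --pt "0 -0.039 0.095 0 0" --pt "0 -0.048 0.091 0 0" --pt "0 -0.055 0.087 0 0" --pt "0 -0.063 0.082 0 0" --pt "0 -0.07 0.076 0 0" --pt "0 0 0 0 0"

```text
t: 7.68
ee_pos: [0.517, -0.114, 0.3091]
eef_rot: [0.824, -0.567, -0.0, 0.0]
ft_force: [1.8, 0.3, 1.0]
grip_width: -0.0
grasp_force: 1.3
```

```bash
python3 -c "
from h import *
go(.5575,-.0761,.3095)
s=snapshot('wrist');save(s,'7.png',(240,170,540,370),2.6);np.save('w7.npy',s,allow_pickle=True)"
```

```text
pos [ 0.517  -0.114   0.3091] x-axis -69.1 rad 0.0301 ang -115.6 tiltz [-0.001  0.    -1.   ] need (units) [-0.84 -2.05 -0.02] j [ 0.11  0.46  0.08  1.89 -0.05  0.8  -2.55] F [1.8 0.3 1. ] t 7.675
```

View pics/7.png

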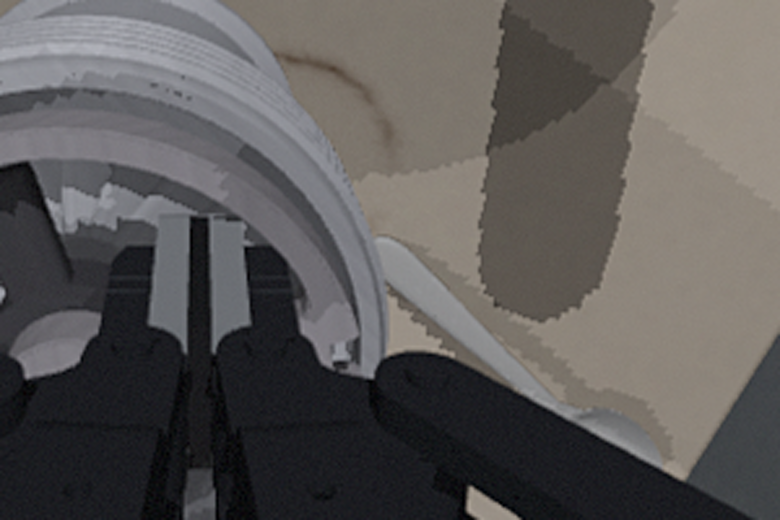

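Request:
move_arm --pt "0 0.087 -0.083 0 0" --pt "0 0 0 -0.4 0" --pt "0 0 0 -0.8 0" --pt "0 0 0 -1 0" --pt "0 -0.9 -0.16 -1 0" --pt "0 -0.9 -0.16 -0.6 0" --pt "0 -0.9 -0.16 0 0" --pt "0 -0.9 -0.16 0 0" --pt "0 -0.9 -0.16 0 0" --pt "0 0 0 0 0"

```text
t: 8.98
ee_pos: [0.4982, -0.0018, 0.4047]
eef_rot: [0.824, -0.566, -0.0, -0.0]
ft_force: [0.4, -0.3, 0.1]
grip_width: 0.0002
grasp_force: 0.0
```

```bash
python3 -c "
from h import *
go(.517,-.114,.3095)
s=snapshot('wrist');np.save('w8.npy',s,allow_pickle=True)
q=s['R']@np.array([*C,.14])+s['t'];u,v=q[:2]/q[2]*foc(s)+[s['cx'],s['cy']];print(u,v)
x,y=max(0,int(u)-100),max(0,int(v)-90);print(x,y);save(s,'8.png',(x,y,x+200,y+180),3.3)"
```

```text
pos [ 0.4982 -0.0018  0.4047] x-axis -68.9 rad 0.0908 ang 110.5 tiltz [-0.  0. -1.] need (units) [4.46 0.91 3.81] j [-0.09  0.31  0.06  1.83 -0.02  1.01 -2.79] F [ 0.4 -0.3  0.1] t 8.975
317.1033838956291 67.58212607617568
217 0
```

View pics/8.png

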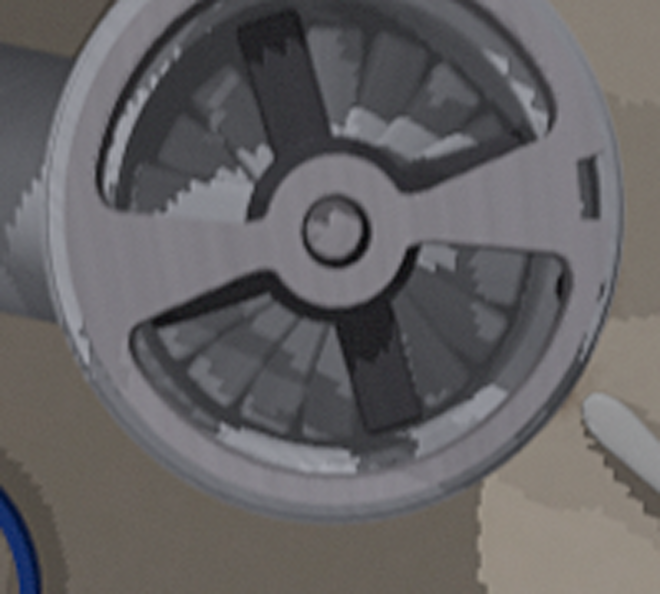

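```bash
python3 -c "
from h import *
s=np.load('w8.npy',allow_pickle=True).item()
c=onz(s,217+337/3.3,228/3.3,.1425);print(c)
for u,v,h in((589,187,.1435),(598,187,.1435),(560,285,.131),(602,292,.131),(581,288,.131)):
    p=onz(s,217+u/3.3,v/3.3,h);d=p[:2]-C;e=p[:2]-c[:2];print(p.round(4),np.hypot(*e).round(4),np.degrees(np.arctan2(d[1],d[0])).round(1),np.degrees(np.arctan2(e[1],e[0])).round(1))"
```

```text
[ 0.52850136 -0.08627142  0.1425    ]
[ 0.4885 -0.109   0.1435] 0.046 -151.9 -150.4
[ 0.487  -0.1096  0.1435] 0.0476 -152.1 -150.7
[ 0.4844 -0.0929  0.131 ] 0.0446 -172.4 -171.5
[ 0.4762 -0.0947  0.131 ] 0.053 -171.7 -170.9
[ 0.4803 -0.0939  0.131 ] 0.0488 -171.9 -171.0
```

Request:
move_arm --pt "0 0.92 0.15 0 0" --pt "0 0.92 0.15 0 0" --pt "0 0.92 0.15 0.5 0" --pt "0 0.91 0.14 0.8 0" --pt "0 0.91 0.14 0.5 0" --pt "0 0 0 0.4 0" --pt "0 0 0 0 0"

```text
t: 9.9
ee_pos: [0.5221, -0.1166, 0.3486]
eef_rot: [0.823, -0.567, -0.001, 0.0]
ft_force: [-0.5, 0.5, 0.1]
grip_width: 0.0
grasp_force: 0.0
```

```bash
python3 -c "
from h import *
go(.5224,-.1153,.3095)"
```

```text
pos [ 0.5221 -0.1166  0.3486] x-axis -69.1 rad 0.0308 ang -104.9 tiltz [-0.002  0.001 -1.   ] need (units) [-0.04 -0.03  1.56] j [ 0.11  0.42  0.09  1.82 -0.05  0.9  -2.55] F [-0.5  0.5  0.1] t 9.9
```

Request:
move_arm --pt "0 -0.04 -0.02 0.5 0" --pt "0 0 0 0.6 0" --pt "0 0 0 0.46 0" --pt "0 0 0 0 0" --pt "0 -0.064 0.081 0 0" --pt "0 -0.071 0.075 0 0" --pt "0 -0.077 0.068 0 0" --pt "0 -0.083 0.061 0 0" --pt "0 -0.088 0.054 0 0" --pt "0 -0.092 0.046 0 0"

```text
t: 11.15
ee_pos: [0.5091, -0.1078, 0.3102]
eef_rot: [0.824, -0.567, -0.0, 0.0]
ft_force: [0.9, -1.4, 0.1]
grip_width: -0.0005
grasp_force: 0.6
```

Request:
move_arm --pt "0 -0.057 0.023 0 0" --pt "0 0 0 0 0" --pt "0 0 0 0 0"

```text
t: 11.52
ee_pos: [0.508, -0.1066, 0.31]
eef_rot: [0.824, -0.567, -0.0, 0.0]
ft_force: [0.1, -0.1, -0.7]
grip_width: 0.0
grasp_force: 0.0
```

```bash
python3 -c "
from h import *
go(.5224,-.1153,.3095)"
```

```text
pos [ 0.508  -0.1066  0.31  ] x-axis -69.1 rad 0.0296 ang -138.1 tiltz [-0.001  0.    -1.   ] need (units) [ 0.53 -0.41  0.02] j [ 0.1   0.45  0.09  1.91 -0.05  0.79 -2.56] F [ 0.1 -0.1 -0.7] t 11.525
```

Request:
move_arm --pt "0 0.112 -0.043 0 0" --pt "0 0 0 -0.4 0" --pt "0 0 0 -0.8 0" --pt "0 0 0 -1 0" --pt "0 -0.84 -0.22 -1 0" --pt "0 -0.84 -0.22 -0.6 0" --pt "0 -0.84 -0.22 0 0" --pt "0 -0.84 -0.22 0 0" --pt "0 -0.84 -0.22 0 0" --pt "0 0 0 0 0"

```text
t: 12.78
ee_pos: [0.4984, 0.0004, 0.4058]
eef_rot: [0.824, -0.566, -0.0, -0.0]
ft_force: [0.3, 0.2, 0.9]
grip_width: -0.0002
grasp_force: 0.0
```

```bash
python3 -c "
from h import *
go(*C,.317)
s=snapshot('wrist');np.save('w9.npy',s,allow_pickle=True)
save(s,'9.png',(217,0,417,180),3.3)"
```

```text
pos [4.984e-01 4.000e-04 4.058e-01] x-axis -68.9 rad 0.0928 ang 109.9 tiltz [ 0.     0.001 -1.   ] need (units) [3.71 0.07 3.55] j [-0.1   0.31  0.07  1.83 -0.02  1.01 -2.8 ] F [0.3 0.2 0.9] t 12.775
```

View pics/9.png

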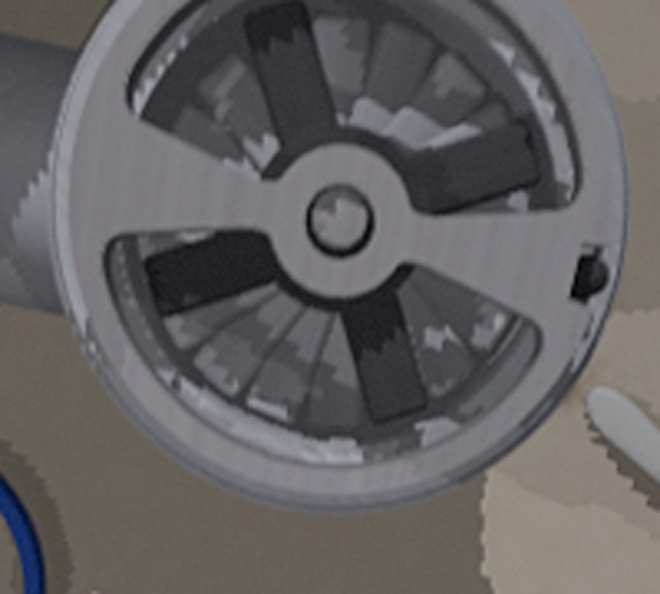

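The pin's dark ball at (592,275) sits inside the notch, which spans roughly y 245 to 302. They are aligned within about 1 mm. Now I'll press on the hub.

```bash
python3 -c "
from h import *
s=np.load('w9.npy',allow_pickle=True).item()
c=onz(s,217+340/3.3,220/3.3,.1415);print(c)
for u,v,h in((588,273,.1435),(592,275,.132)):
    e=onz(s,217+u/3.3,v/3.3,h)[:2]-c[:2];print(np.hypot(*e),np.degrees(np.arctan2(e[1],e[0])))
go(.5295,-.0866,.322)"
```

```text
[ 0.52882038 -0.08561103  0.1415    ]
0.04683660747725066 -170.46802935366736
0.049987482549301916 -169.71482070216845
pos [ 0.4985 -0.0009  0.4057] x-axis -69.0 rad 0.0915 ang 110.2 tiltz [ 0.001 -0.    -1.   ] need (units) [3.64 0.07 3.35] j [-0.1   0.31  0.07  1.83 -0.02  1.01 -2.8 ] F [ 0.3 -0.6  0. ] t 12.825
```

Aligned within 1°. Moving above the hub.

Request:
move_arm --pt "0 0.91 0.01 0 0" --pt "0 0.91 0.02 0.5 0" --pt "0 0.91 0.02 0.8 0" --pt "0 0.91 0.02 0.8 0" --pt "0 0 0 0.8 0" --pt "0 0 0 0.4 0" --pt "0 0 0 0 0" --pt "0 0 0 0 0"

```text
t: 13.82
ee_pos: [0.5296, -0.0867, 0.3235]
eef_rot: [0.824, -0.567, 0.001, -0.0]
ft_force: [0.2, -0.0, 0.2]
grip_width: -0.0001
grasp_force: 0.0
```

```bash
python3 -c "
from h import *
go(.5295,-.0865,.3165)"
```

```text
pos [ 0.5296 -0.0867  0.3235] x-axis -69.1 rad 0.0005 ang 161.6 tiltz [ 0.001 -0.    -1.   ] need (units) [-0.01  0.    0.28] j [ 0.06  0.45  0.08  1.85 -0.05  0.84 -2.61] F [ 0.2 -0.   0.2] t 13.825
```

Request:
move_arm --pt "0 0 0 0.14 0" --pt "0 0 0 0.14 0" --pt "0 0 0 0.06 0" --pt "0 0 0 0.06 0" --pt "0 0 0 0.06 0" --pt "0 0 0 0 0"

```text
t: 14.58
ee_pos: [0.5294, -0.0866, 0.312]
eef_rot: [0.824, -0.567, 0.001, -0.0]
ft_force: [-1.9, 0.4, 8.1]
grip_width: -0.0002
grasp_force: 3.8
```

Request:
move_arm --pt "0 0 0 0.06 0" --pt "0 0 0 0.06 0" --pt "0 0 0 0.06 0" --pt "0 0 0 0 0"

```text
t: 15.08
ee_pos: [0.5295, -0.0865, 0.3076]
eef_rot: [0.824, -0.567, 0.001, -0.0]
ft_force: [-2.0, 0.8, 8.2]
grip_width: 0.0
grasp_force: 3.9
```

Request:
move_arm --pt "0 0 0 0.06 0" --pt "0 0 0 0.06 0" --pt "0 0 0 0.04 0" --pt "0 0 0 0 0" --pt "0 0 0 0 0"

```text
t: 15.7
ee_pos: [0.5293, -0.0866, 0.3053]
eef_rot: [0.824, -0.567, 0.001, -0.001]
ft_force: [-6.7, 1.8, 24.1]
grip_width: 0.0002
grasp_force: 12.4
```

Request:
move_arm --pt "0 0 0 0.05 0" --pt "0 0 0 0 0" --pt "0 0 0 0 0"

```text
t: 16.08
ee_pos: [0.5292, -0.0866, 0.3052]
eef_rot: [0.824, -0.567, 0.001, -0.001]
ft_force: [-10.3, 1.7, 35.4]
grip_width: 0.0002
grasp_force: 17.9
```

It has bottomed out: the force rises with no further descent. I'll lift off and check.

Request:
move_arm --pt "0 0 0 -0.3 0" --pt "0 0 0 -0.7 0" --pt "0 0 0 -1 0" --pt "0 -0.9 0 -1 0" --pt "0 -0.9 0 -1 0" --pt "0 -0.9 0 0 0" --pt "0 -0.9 0 0 0" --pt "0 0 0 0 0"

```text
t: 17.08
ee_pos: [0.4968, -0.001, 0.4014]
eef_rot: [0.825, -0.566, -0.0, -0.0]
ft_force: [1.2, -0.8, -0.4]
grip_width: 0.0002
grasp_force: 0.0
```

```bash
python3 -c "
from h import *
go(*C,.317)
s=snapshot('wrist');save(s,'10.png',(217,0,417,180),3.3)
P=cloud(s).reshape(-1,3);d=P[:,:2]-C;R=np.hypot(*d.T);a=np.degrees(np.arctan2(d[:,1],d[:,0]))
Q=P[(R>.0455)&(R<.0485)];A=a[(R>.0455)&(R<.0485)]
for k in range(-180,180,45):
    m=(A>=k)&(A<k+45);print(k,m.sum(),np.median(Q[m,2]) if m.any() else '')
print('rim',np.median(P[(R>.0535)&(R<.056),2]))
"
```

```text
pos [ 0.4968 -0.001   0.4014] x-axis -68.9 rad 0.092 ang 111.1 tiltz [-0.     0.001 -1.   ] need (units) [ 3.68 -0.    3.37] j [-0.1   0.31  0.07  1.84 -0.03  1.   -2.79] F [ 1.2 -0.8 -0.4] t 17.075
-180 297 0.13100576486071083
-135 214 0.13124053817214026
-90 0 
-45 222 0.13099037904163174
0 304 0.1310848732463627
45 365 0.13054198601707212
90 351 0.1285619752759236
135 356 0.13034299992594173
rim 0.1290405790789306
```

View pics/10.png

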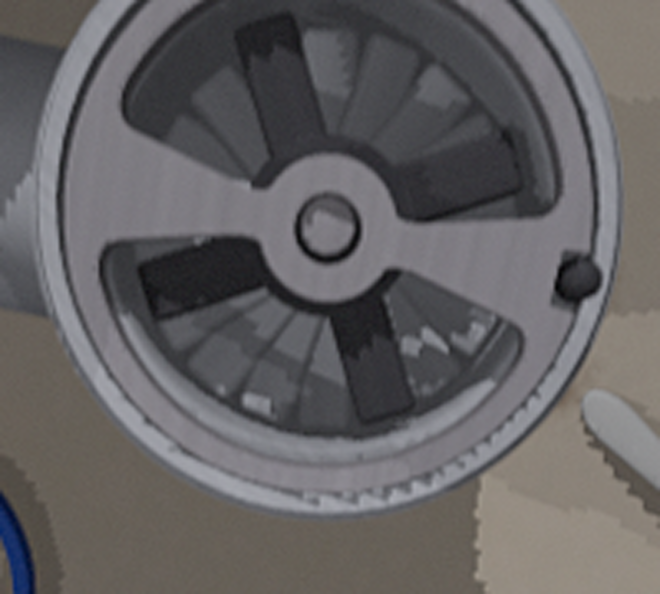

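The picture shows the pin in the notch at (578,278). The plate is level, about 2 mm above the rim, which is where it should be when home.

```bash
python3 -c "
from h import *
print(r.sign_off())"
```

```text
the job is handed in; nothing more can be done
None
```

The kidney plate is turned with its notch over the pin and pressed fully home. The arm is clear of it and the job was handed in about 17 s into the 64 s limit; no verdict came back.

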